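Wedge the safety shield into its tapered dovetail cleats

TASK

Fit the clear safety shield in front of the drill vise: slide its dovetailed plywood base over the cart top, narrow end first, into the wide end of the two tapered cleats and push it straight along until it wedges tight and stays jammed by itself. Finish with a firm shove of 15 to 20 N, but do not ram it in harder than 40 N, which would strain the cleats. Do not tip the shield over, and leave the sander, countersinks, mallet and brush where they are.

Things in the scene. Friction and masses are not known exactly. Their poses are not given: they have to be found in the camera images.
- shield: Safety shield, loose, 0.36 to 0.59 kg. Plywood base 170 mm long (x), 18 mm thick; underside 100 mm wide at the leading end (+x), 117 mm at the rear: a taper of 50 mm per metre each side. Its long edges are bevelled 15 degrees, dovetail fashion, the top face 4.8 mm narrower each side. Origin: middle of the underside, leading end at x = +85 mm, z up; centre of mass 18 mm ahead of it, 32 mm up.
- shield_rear (a point): Middle of the base's rear edge face (x = -85 mm, 9 mm up): a plain upright face 18 mm high and about 110 mm wide, to push on. Two spread fingertips held flat against it keep the base square. Its axes are the shield's.
- shield_top (a point): Middle of the bare plywood top behind the bar (x = -40 mm, 18 mm up), bare from x = -85 to +33 mm, 90 mm wide. Under the base is a slick sheet: it slides on the smooth cart top with friction 0.25, all else has about 0.6 (a fifth more or less). Fingertips leaning on the top with 15 N drag it along; leaning on its rear end and dragging sideways turns it about a point about 110 mm ahead of them.
- shield_pane (a point): Middle of the clear pane's top edge. The pane, 6 mm thick, 157 mm wide with aluminium edge channels, leans forward 15 degrees; lower edge 30 mm, top edge 195 mm above the cart. A beech bar 30 mm (x) by 86 mm, its top 44 mm above the cart, holds it on the base at x = 35 to 65 mm.
- way: Two beech cleats screwed to the cart: the tapered dovetail way. Each is 150 mm long, 32 mm wide, 20 mm high, inner faces undercut 15 degrees to lie over the base's bevels; the floor is the cart top. Origin: on the cart top, middle of the wide mouth; x runs to the narrow end, y left, z up. Gap at the cart top: 130 mm at the relieved mouth, 112 mm at x = 18 mm, then evenly down to 99 mm at the end.
- way_end (a point): Middle of the way's narrow end, x = 150 mm. The right cleat (-y) was screwed on by eye, up to 1.5 mm in or out, so the base wedges at another depth each time: its origin anywhere from 40 to 70 mm beyond the mouth, its rear edge 15 to 45 mm outside. Loose, it slides with 1 to 2 N; once it bears on both cleats it stops dead within 1 to 2 mm, 15 to 20 N jams it, over 40 N strains the cleats.
- vise: Grey drill vise screwed to the cart beyond the narrow end, 150 mm long plus its screw handle, 90 mm wide, 54 mm high; origin under its middle. It does not move.
- sander: Palm sander with a black dust canister, a bystander: square pad 110 mm, 146 mm tall, canister reaching 135 mm out along +x. Origin under the middle of the pad.
- countersinks: Open black plastic case of steel countersinks, a bystander: 150 by 150 mm, up to 56 mm tall. Origin under the middle of the half with the countersinks; the open lid lies to -x.
- mallet: Beech mallet lying down, a bystander: 310 mm long along x, head 75 by 130 by 60 mm at +x. Origin on the cart top, 115 mm behind the middle of the head.
- brush: Stainless steel bench brush standing on its black bristles, a bystander: 265 mm long along x, 50 mm wide, 69 mm high. Origin under the handle end of the bristle block; the handle points to -x.
Mind the look-alikes: they are no part of the job. What is meant by the shield is not turquoise, and is the larger of those in its own colour.

How it is judged (in metres and radians):
At the end, for the whole second after the job is handed in: The base lies flat between the cleats, in line with them (within 0.03 rad and 5 mm of the middle), its origin 34 to 76 mm beyond the mouth, at rest and jammed: untouched, it still bears on the left cleat with over 5 N, but under 35 N (not rammed in) (contact force between shield and way between 5 and 35 N and x of shield in the frame of way between 0.034 and 0.076 m and y of shield in the frame of way between -0.005 and 0.005 m and angle between the x axis of shield and the x axis of way, either way round below 0.03 rad and angle between shield's own z axis and vertical below 0.04 rad and height (world z) of shield below 0.005 m and linear speed of shield below 0.005 m/s).
It fails at once if the shield is tipped over or up on edge (angle between shield's own z axis and vertical above 0.3 rad).
It fails at once if a bystander (sander, countersinks, mallet or brush) is shifted by more than 15 mm (distance of any of sander, countersinks, mallet, brush from where it was at the start of the episode above 0.015 m).
It also fails if it takes over 58 s, if anything falls off the work surface, if the arm or the gripper's body presses on something with over 40 N, if the wrist force passes 120 N, or if a joint passes its speed limit or range.

ROBOT

A 7-joint arm with a two-finger parallel gripper is mounted at the origin on the work surface. World frame = base frame: x ahead of the robot, y to its left, z up, the work surface at z = 0. Lengths are in mm, angles in rad, forces in N, time in s.
With the tool pointing down it reaches from about 400 to 875 mm from the base axis. Payload 6.5 kg.
Tool frame: the origin (TCP) lies at the very end of the fingers, on their centre line; the grasp point (between the pads) lies 19 mm behind it (manip.hold_point_z is the distance from the TCP to the grasp point, in mm); z points along the fingers, y is the direction in which the jaws open and shut (so a half turn about z gives the same grasp; the last joint's range is limited). The gripper opens to 85 mm and grips with 20 to 120 N. Pads are 22 mm wide; open, the fingers measure 114 mm over their backs; the gripper's body (76 mm by 85 mm) begins 54 mm behind the grasp point. The pads swing forward as they close: fully open they stand 13 mm farther back than shut.
Start: joints at [-1.413, 0.536, -0.004, 1.538, 0.003, 1.067, -0.071], TCP at [144.254, 633.783, 231.29] pointing down, gripper open.
Joint ranges: [-2.7, 2.7], [-0.37, 2.16], [-1.27, 1.26], [0.24, 2.4], [-1.31, 4.45], [0.19, 1.91], [-2.76, 2.76]. Speed limits (rad/s): [2.39, 2.39, 3.14, 3.14, 3.14, 3.14, 3.14].

INTERFACE

Orientations are given as a unit quaternion [x, y, z, w].
In Python, from station import manip gives the robot as it stands.
- The arm moves only by the tool carry_out, never from a script. Its argument "series" is a list of rows, each a list of 3 entries, a list of its own where there are three numbers: the shift along the tool's x, y, z in m, then the turn, a rotation vector about the tool's x, y, z in rad, then the closure, from 0 (fully open) to 1 (shut). In form: [[[dx, dy, dz], [ax, ay, az], claw], ...]. A call has 1 to 10 rows; each row is the pose to reach, as a shift and turn from the pose commanded when the call began, along the tool's axes at that moment; what a row does not reach only later rows make up. A row lasts 1/8 s, in which the tool goes at most 62.5 mm and 10.7 degrees, less where a joint would pass 70% of its speed; a pose out of reach is approached as far as the arm can. A call with a gripper value outside its range is refused whole. The fingers move at their own pace and stop on an object; "newtons" is the grip in N (left out, the last holds). Time passes only in rows, so rows that repeat a pose let the fingers close. It gives the time, the measured TCP pose, the force and the opening at its end, in the units of the state.
- manip.observe(): the state, without advancing time (a new reading comes with each control period).
- manip.capture(name): name is "scene" or "top"; returns (picture, depth): 420x560x3 uint8, red, green, blue; 420x560 float32, mm along the optical axis (not along the pixel's ray), 0 where there is no reading.
- manip.camera_params(name): a dict with "fx", "fy", "cx", "cy" (pixels), "R" (3x3) and "t" (3): a world point X has camera coordinates R X + t. Camera axes: x right, y down, z forward; pixel columns grow to the right and rows downward; lengths in mm; the calibration is good to about 2 mm. A picture is of the moment at which its call begins. camera_params takes no time and is no camera call.
- manip.close_job(): hands the job in, once; it reports no verdict.
The state is a dict: "time": time; "qpos": joint angles; "dq": joint speeds; "joint_efforts": joint torques, N m; "position": TCP position; "orientation": TCP orientation; "contact_force": force on the tool from outside, world axes, zero at the start; "wrist_torque": the same for the moment, N m; "opening": finger opening in mm.
Only numpy, scipy, OpenCV 4.12 (cv2) and the standard library are available. Lean on these libraries where they do the work, as an engineer would, in place of code of your own. Each camera call takes 0.05 s, during which the arm holds its last target. There are 200 camera calls.

## Working session

There is one attempt and no reset: what is moved stays moved. The work goes in short steps, Python scripts to look and compute and a tool call to move; the robot and the scene stay as the last step left them, time stands still between calls to the robot, and variables do not carry over. Pictures are saved under pics/ and viewed, about 8 in all and at most 12, crops included, and the job is handed in when it is done.

Besides the shell and the picture viewer there is one more tool, called as name(argument=value, ...), one argument or row to a line, values as JSON. carry_out: Moves the arm, as the interface text tells. Its arguments: {"type":"object","properties":{"series":{"type":"array"},"newtons":{"type":"number"}},"required":["series"]}

```bash
mkdir -p pics; ls; cat > h.py <<'E'
import numpy as np, cv2
from station import manip
def cap(n,name):
    p,d=manip.capture(n); cv2.imwrite(f'pics/{name}.png',p[:,:,::-1]); np.savez(f'pics/{name}.npz',p=p,d=d); return p,d
def pt(n,u,v,d):
    c=manip.camera_params(n); R=np.array(c['R']);t=np.array(c['t'])
    X=np.stack([(u-c['cx'])/c['fx']*d,(v-c['cy'])/c['fy']*d,d*np.ones_like(u,float)],-1); return (X-t)@R
def ray(n,u,v,z):
    c=manip.camera_params(n); R=np.array(c['R']);t=np.array(c['t']); o=-R.T@t
    r=R.T@np.array([(u-c['cx'])/c['fx'],(v-c['cy'])/c['fy'],1.]); return o+r*(z-o[2])/r[2]
def proj(n,X):
    c=manip.camera_params(n); x=np.array(c['R'])@X+np.array(c['t']); return c['fx']*x[0]/x[2]+c['cx'],c['fy']*x[1]/x[2]+c['cy']
E
python3 - <<'E'
from h import *
a,_=cap('scene','s0'); b,_=cap('top','t0')
for n in('scene','top'):
    c=manip.camera_params(n); print(n,-np.array(c['R']).T@c['t'],np.array(c['R'])[2],c['fx'])
s=manip.observe(); print(s['time'],s['position'],s['orientation'],s['opening'])
E
```

```text
pics
scene [1016.26659273  477.42703468  913.94564001] [-0.46994368 -0.49127545 -0.73334942] 425.4376458255085
top [ 270.51128471  -44.51018011 1234.91441183] [ 0.19407397  0.00469914 -0.98097564] 445.48009399616933
0.1 [144.160983   633.20478122 230.48966921] [ 1.11638488e-01  9.93748554e-01 -8.11434075e-04 -2.05992832e-05] 85.20018377746246
```

View pics/s0.png

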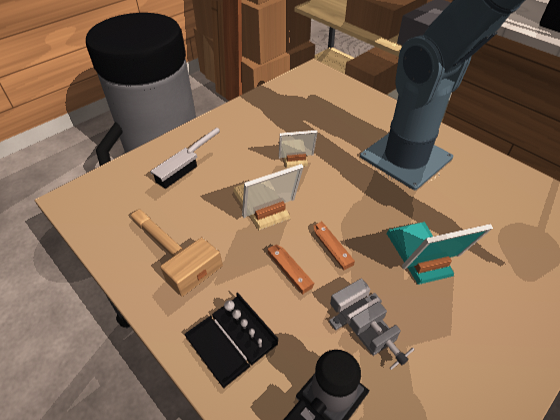

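View pics/t0.png

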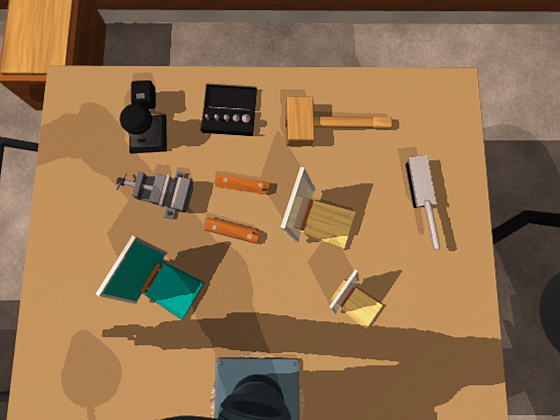

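Top view: three shields are at (150,280) turquoise, (320,215) plywood large and (358,300) plywood small. The one meant is the large plywood one at (320,215). The cleats are at (242,182) and (235,229), with the mouth on the right and the vise at (160,190). I'll check this in an enlarged crop and project the key points.

```bash
python3 - <<'E'
from h import *
p=np.load('pics/t0.npz')['p']; d=np.load('pics/t0.npz')['d']
cv2.imwrite('pics/c1.png',cv2.resize(p[150:340,190:400,::-1],None,fx=3.5,fy=3.1579*1.1,interpolation=cv2.INTER_CUBIC)[:600])
print('axes px', [np.round(proj('top',np.array(x,float))) for x in ([0,0,0],[500,0,0],[500,200,0],[144,633,230])])
hsv=cv2.cvtColor(p,cv2.COLOR_RGB2HSV)
for (u,v) in [(325,225),(345,240),(240,182),(230,230),(290,250),(280,210),(360,312)]: print(u,v,hsv[v,u],np.round(pt('top',np.array(u),np.array(v),d[v,u])))
E
```

```text
axes px [array([256., 400.]), array([259., 211.]), array([188., 210.]), array([-39., 351.])]
325 225 [ 19 148 181] [ 458. -183.   20.]
345 240 [ 22 134 249] [ 417. -237.   18.]
240 182 [ 12 204 201] [578.  54.  22.]
230 230 [ 12 205 204] [442.  79.  18.]
290 250 [ 16 133 194] [391. -87.  -4.]
280 210 [ 16 134 169] [503. -59.   1.]
360 312 [ 25 117 242] [ 225. -273.   15.]
```

View pics/c1.png

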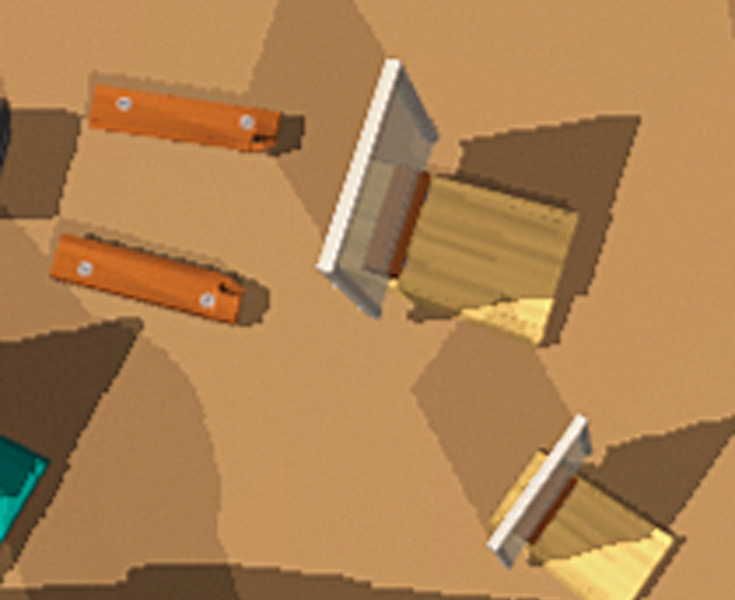

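The crop confirms it: the large plywood shield is at top px (320,215), and the small one at (358,300) is the look-alike. Next I'll measure the cleats and the base top.

```bash
cat >> h.py <<'E'
def heights(n,d):
    v,u=np.mgrid[:420,:560]; P=pt(n,u.astype(float),v.astype(float),d); P[d<=0]=np.nan; return P
def rect(n,m,z):
    cs,_=cv2.findContours(m.astype(np.uint8),cv2.RETR_EXTERNAL,cv2.CHAIN_APPROX_NONE); c=max(cs,key=cv2.contourArea)[:,0]
    X=np.array([ray(n,u,v,z)[:2] for u,v in c]); return X,cv2.minAreaRect(X.astype(np.float32))
E
python3 - <<'E'
from h import *
for n,f in(('top','t0'),('scene','s0')):
    p=np.load(f'pics/{f}.npz')['p']; d=np.load(f'pics/{f}.npz')['d']; P=heights(n,d)
    hsv=cv2.cvtColor(p,cv2.COLOR_RGB2HSV).astype(int); H,S,V=[hsv[...,i] for i in range(3)]
    fl=np.isfinite(P[...,2])&(abs(P[...,2])<8)&(P[...,0]>350)&(P[...,0]<700)&(abs(P[...,1])<300); print(n,'table z',np.nanmedian(P[fl][:,2]),P[fl][:,2].std())
    X,Y,Z=[P[...,i] for i in range(3)]
    or_=(H<=14)&(S>150)&(Z>13)&(Z<27)&(Y>-60)&(Y<160)
    for nm,m in(('R',or_&(X>510)&(X<650)),('L',or_&(X<510)&(X>380))):
        c,r=rect(n,m,20); b=cv2.boxPoints(r); print(nm,m.sum(),np.round(r[0]),np.round(r[1]),'box',np.round(b).tolist())
    m=(Z>11)&(Z<25)&(X>350)&(X<620)&(Y<-90)&(Y>-290)&(H>=17)
    m=cv2.morphologyEx(m.astype(np.uint8),cv2.MORPH_OPEN,np.ones((3,3)))
    c,r=rect(n,m,18); print('base',m.sum(),np.round(r[0]),np.round(r[1]),np.round(cv2.boxPoints(r)).tolist())
    c2=cv2.approxPolyDP(c.astype(np.float32),6,True)[:,0]; print(np.round(c2).tolist())
    w=(Z>150)&(Z<215)&(X>400)&(X<650)&(Y<-50)&(Y>-250); print('pane', w.sum(), np.round(cv2.boxPoints(cv2.minAreaRect(P[w][:,:2].astype(np.float32)))).tolist() if w.sum()>5 else '')
E
```

```text
top table z -0.7153503317079911 2.522707687953392
R 625 [573.  49.] [151.  37.] box [[544.0, -24.0], [580.0, -29.0], [603.0, 121.0], [566.0, 126.0]]
L 671 [444.  74.] [151.  37.] box [[407.0, 6.0], [443.0, -4.0], [481.0, 143.0], [445.0, 152.0]]
base 1584 [ 465. -190.] [125. 109.] [[394.0, -232.0], [498.0, -266.0], [536.0, -147.0], [433.0, -113.0]]
[[526.0, -151.0], [455.0, -131.0], [438.0, -117.0], [398.0, -232.0], [498.0, -264.0], [498.0, -237.0], [509.0, -226.0]]
pane 543 [[420.0, -76.0], [570.0, -124.0], [576.0, -104.0], [426.0, -56.0]]
scene table z 0.05431385650897285 1.8394070068229937
R 709 [581.  51.] [154.  39.] box [[550.0, -22.0], [589.0, -27.0], [611.0, 125.0], [573.0, 130.0]]
L 614 [451.  78.] [154.  38.] box [[414.0, 7.0], [450.0, -2.0], [487.0, 148.0], [451.0, 157.0]]
base 225 [509. -98.] [25. 71.] [[472.0, -102.0], [541.0, -119.0], [547.0, -95.0], [478.0, -78.0]]
[[474.0, -96.0], [488.0, -104.0], [509.0, -99.0], [512.0, -112.0], [533.0, -117.0], [546.0, -99.0], [519.0, -88.0]]
pane 695 [[426.0, -71.0], [576.0, -119.0], [582.0, -101.0], [431.0, -53.0]]
```

carry_out(
  series=[
    [[-0.337, -0.193, -0.04], [0, 0, 0.18], 0.4],
    [[-0.337, -0.193, -0.04], [0, 0, 0.36], 0.4],
    [[-0.337, -0.193, -0.04], [0, 0, 0.54], 0.4],
    [[-0.337, -0.193, -0.04], [0, 0, 0.72], 0.4],
    [[-0.337, -0.193, -0.04], [0, 0, 0.9], 0.4],
    [[-0.337, -0.193, -0.04], [0, 0, 1.08], 0.4],
    [[-0.528, -0.447, -0.04], [0, 0, 1.2], 0.4],
    [[-0.528, -0.447, -0.04], [0, 0, 1.2], 0.4],
    [[-0.528, -0.447, -0.04], [0, 0, 1.2], 0.4],
    [[-0.528, -0.447, -0.04], [0, 0, 1.2], 0.4],
  ],
)

```text
time: 1.35
position: [525.4, 153.1, 270.8]
orientation: [0.653, 0.757, -0.0, -0.0]
contact_force: [1.5, 0.6, 0.8]
opening: 51.2
```

```bash
cat >> h.py <<'E'
from scipy.spatial.transform import Rotation as Ro
def goto(x,y,z,yaw):
    """tool-down target, yaw = world angle of tool x; prints shift (m) and turn in tool axes"""
    s=manip.observe(); R=Ro.from_quat(s['orientation']); g=Ro.from_euler('z',yaw)*Ro.from_euler('x',np.pi)
    print('shift',np.round(R.inv().apply(np.array([x,y,z])-s['position'])/1e3,4),'turn',np.round((R.inv()*g).as_rotvec(),4),'F',np.round(s['contact_force'],1),'pos',np.round(s['position'],1),'t',s['time'],'open',round(s['opening'],1))
E
python3 -c "
from h import *
goto(468,-197,230,np.pi/2-.31)"
```

```text
shift [-0.3379 -0.1082  0.0408] turn [-2.000e-04 -1.000e-04  4.574e-01] F [1.5 0.6 0.8] pos [525.4 153.1 270.8] t 1.35 open 51.2
```

carry_out(
  series=[
    [[-0.338, -0.108, 0.0], [0, 0, 0.18], 0.4],
    [[-0.338, -0.108, 0.0], [0, 0, 0.36], 0.4],
    [[-0.338, -0.108, 0.0], [0, 0, 0.457], 0.4],
    [[-0.338, -0.108, 0.0], [0, 0, 0.457], 0.4],
    [[-0.338, -0.108, 0.0], [0, 0, 0.457], 0.4],
    [[-0.338, -0.108, 0.0], [0, 0, 0.457], 0.4],
    [[-0.338, -0.108, 0.06], [0, 0, 0.457], 0.4],
    [[-0.338, -0.108, 0.12], [0, 0, 0.457], 0.4],
    [[-0.338, -0.108, 0.18], [0, 0, 0.457], 0.4],
    [[-0.338, -0.108, 0.2], [0, 0, 0.457], 0.4],
  ],
)

```text
time: 2.6
position: [465.0, -194.2, 67.4]
orientation: [0.808, 0.589, -0.002, -0.002]
contact_force: [0.3, -0.1, 0.8]
opening: 51.2
```

```bash
python3 -c "
from h import *
goto(468,-195,40,np.pi/2-.31)
cap('top','t1');p,d=cap('scene','s1')
cv2.imwrite('pics/s1c.png',cv2.resize(p[100:310,200:480,::-1],None,fx=2.8,fy=2.8))"
```

```text
shift [0.0002 0.0032 0.0273] turn [-0.0062  0.0003 -0.0001] F [ 0.3 -0.1  0.8] pos [ 465.  -194.2   67.4] t 2.6 open 51.2
```

View pics/s1c.png

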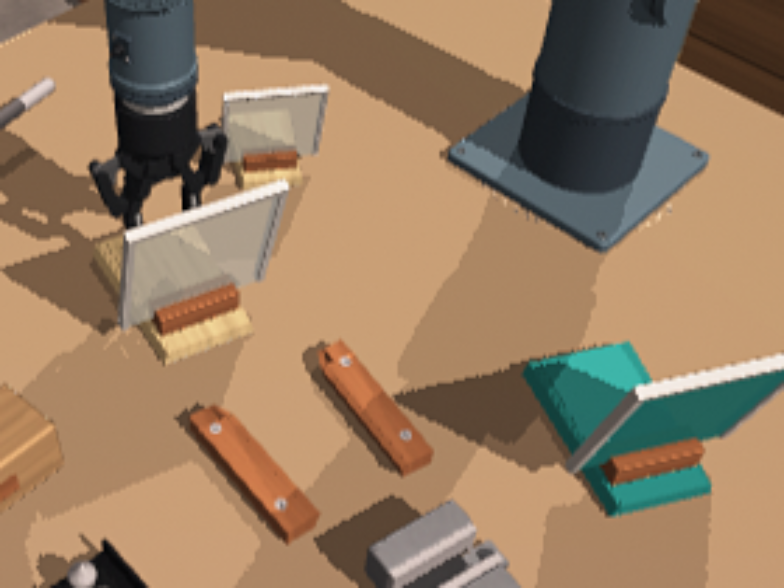

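The crop shows the gripper above the bare top, behind the pane, with the jaws across the base. I'll go down to contact.

carry_out(
  series=[
    [[0, 0.003, 0.025], [0, 0, 0], 0.4],
    [[0, 0.003, 0.044], [0, 0, 0], 0.4],
    [[0, 0.003, 0.046], [0, 0, 0], 0.4],
    [[0, 0.003, 0.046], [0, 0, 0], 0.4],
  ],
)

```text
time: 3.2
position: [470.8, -196.3, 25.5]
orientation: [0.808, 0.589, 0.0, 0.0]
contact_force: [0.3, -0.0, 0.6]
opening: 51.3
```

carry_out(
  series=[
    [[0, 0, 0.003], [0, 0, 0], 0.4],
    [[0, 0, 0.003], [0, 0, 0], 0.4],
  ],
)

```text
time: 3.45
position: [470.8, -196.1, 22.2]
orientation: [0.808, 0.59, 0.0, 0.0]
contact_force: [-0.2, 0.3, 0.0]
opening: 51.2
```

carry_out(
  series=[
    [[0, 0, 0.003], [0, 0, 0], 0.4],
    [[0, 0, 0.003], [0, 0, 0], 0.4],
  ],
)

```text
time: 3.7
position: [470.5, -196.1, 18.8]
orientation: [0.808, 0.589, -0.0, -0.0]
contact_force: [0.5, 0.5, 0.4]
opening: 51.2
```

carry_out(
  series=[
    [[0, 0, 0.003], [0, 0, 0], 0.4],
    [[0, 0, 0.003], [0, 0, 0], 0.4],
  ],
)

```text
time: 3.95
position: [470.4, -196.1, 15.7]
orientation: [0.808, 0.589, -0.0, -0.0]
contact_force: [-0.2, 0.7, -0.0]
opening: 51.4
```

carry_out(
  series=[
    [[0, 0, 0.003], [0, 0, 0], 0.4],
    [[0, 0, 0.003], [0, 0, 0], 0.4],
  ],
)

```text
time: 4.2
position: [470.8, -196.2, 14.7]
orientation: [0.808, 0.589, 0.001, -0.0]
contact_force: [-6.4, 3.8, 27.5]
opening: 51.4
```

carry_out(
  series=[
    [[0, 0, 0.002], [0, 0, 0], 0.4],
    [[0, 0, 0.002], [0, 0, 0], 0.4],
  ],
)

```text
time: 4.45
position: [470.8, -196.3, 14.5]
orientation: [0.808, 0.589, 0.001, -0.001]
contact_force: [-12.2, 5.7, 55.8]
opening: 51.4
```

carry_out(
  series=[
    [[0, 0, -0.0029], [0, 0, 0], 0.4],
    [[0, 0, -0.0029], [0, 0, 0], 0.4],
  ],
)

```text
time: 4.7
position: [471.1, -196.4, 14.8]
orientation: [0.808, 0.589, 0.001, 0.0]
contact_force: [-2.8, 1.0, 17.1]
opening: 51.0
```

```bash
python3 - <<'E'
from h import *
s=manip.observe(); print(s['contact_force'],s['position'])
# required drag: shield pose now (est) -> staged pose at way x=-60
M=np.array([497.2,-11.]); w=.198; wx=np.array([np.sin(w),np.cos(w)])
O=np.array([478.4,-165.6]); a=.31
rel=s['position'][:2]-O; h=np.array([np.sin(a),np.cos(a)]); l=np.array([-h[1],h[0]]); print('tip in shield',rel@h,rel@l)
for X in(-100,-60,-20,0):
    O2=M+X*wx; T=O2+(rel@h)*wx+(rel@l)*np.array([-wx[1],wx[0]]); goto(T[0],T[1],s['position'][2],np.pi/2-w)
E
```

```text
[-2.78970931  1.01743304 17.14335762] [ 471.0980245  -196.37151752   14.76783314]
tip in shield -31.532279815093442 -2.4332007804594804
shift [ 0.0541 -0.0146  0.    ] turn [ 0.0011 -0.0005 -0.1122] F [-2.8  1.  17.1] pos [ 471.1 -196.4   14.8] t 4.7 open 51.0
shift [ 0.0938 -0.0191  0.    ] turn [ 0.0011 -0.0005 -0.1122] F [-2.8  1.  17.1] pos [ 471.1 -196.4   14.8] t 4.7 open 51.0
shift [ 1.336e-01 -2.350e-02  1.000e-04] turn [ 0.0011 -0.0005 -0.1122] F [-2.8  1.  17.1] pos [ 471.1 -196.4   14.8] t 4.7 open 51.0
shift [ 1.534e-01 -2.580e-02  1.000e-04] turn [ 0.0011 -0.0005 -0.1122] F [-2.8  1.  17.1] pos [ 471.1 -196.4   14.8] t 4.7 open 51.0
```

carry_out(
  series=[
    [[0.009, -0.0024, 0], [0, 0, -0.019], 0.4],
    [[0.018, -0.0048, 0], [0, 0, -0.038], 0.4],
    [[0.027, -0.0072, 0], [0, 0, -0.057], 0.4],
    [[0.036, -0.0097, 0], [0, 0, -0.076], 0.4],
    [[0.045, -0.0122, 0], [0, 0, -0.094], 0.4],
    [[0.054, -0.0146, 0], [0, 0, -0.112], 0.4],
    [[0.054, -0.0146, 0], [0, 0, -0.112], 0.4],
  ],
)

```text
time: 5.58
position: [474.8, -141.2, 14.8]
orientation: [0.774, 0.634, 0.001, 0.002]
contact_force: [-0.8, -0.1, 13.1]
opening: 51.1
```

```bash
cat >> h.py <<'E'
def pane(n,d):
    P=heights(n,d); X,Y,Z=[P[...,i] for i in range(3)]
    return P
E
python3 - <<'E'
from h import *
p,d=cap('top','t2'); q,e=cap('scene','s2'); print(np.round(manip.observe()['contact_force'],1))
a=cv2.resize(p[150:290,190:380,::-1],None,fx=4,fy=4,interpolation=cv2.INTER_CUBIC); cv2.imwrite('pics/t2c.png',a)
E
```

```text
[ 0.5 -0.6 13.9]
```

View pics/t2c.png

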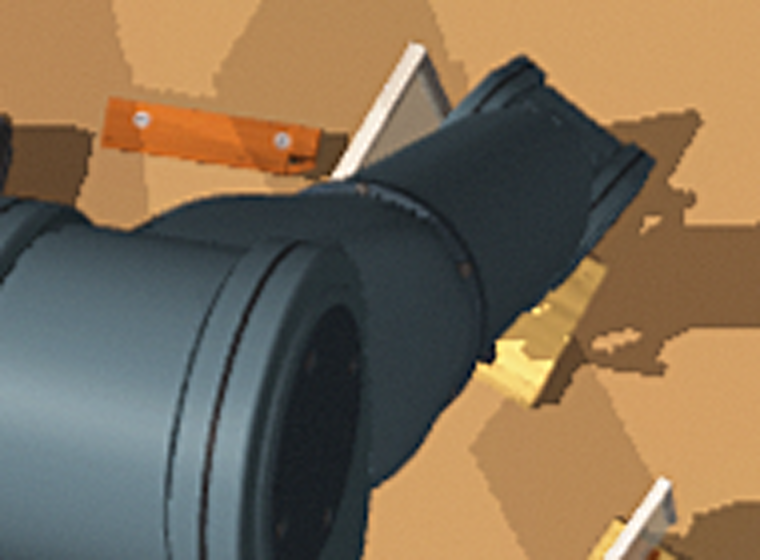

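The view shows the pane edge from (330,178) to (415,45): the shield turned the wrong way, trailing behind the fingertips. I'll measure its pose from the scene camera.

```bash
cat >> h.py <<'E'
def shield_pose(q,e,n='scene',box=(350,680,-280,150)):
    """pose from the pane: fit vertical-ish slab points z 60..205; heading from top-band line direction"""
    P=heights(n,e); X,Y,Z=[P[...,i] for i in range(3)]
    hsv=cv2.cvtColor(q,cv2.COLOR_RGB2HSV)
    m=(X>box[0])&(X<box[1])&(Y>box[2])&(Y<box[3])&(Z>182)&(Z<206)&(hsv[...,1]<60)&(hsv[...,2]>150)
    k,lab,st,_=cv2.connectedComponentsWithStats(m.astype(np.uint8)); i=1+np.argmax(st[1:,4]); v,u=np.where(lab==i)
    A=np.array([ray(n,a,b,195)[:2] for a,b in zip(u,v)]); r=cv2.minAreaRect(A.astype(np.float32)); b=cv2.boxPoints(r)
    c=A.mean(0); w=np.linalg.svd(A-c)[2][0]; h=np.array([-w[1],w[0]]); h=h if h[1]>0 else -h
    t=(A-c)@w; mid=c+w*(t.max()+t.min())/2
    print(n,'pane mid',np.round(mid,1),'len',round(np.ptp(t),1),'heading',round(np.arctan2(h[0],h[1]),3),'n',len(A)); return mid,h
E
python3 - <<'E'
from h import *
for n,f in(('scene','s0'),('top','t0'),('scene','s2')):
    z=np.load(f'pics/{f}.npz'); shield_pose(z['p'],z['d'],n)
z=np.load('pics/s2.npz');P=heights('scene',z['d'])
cv2.imwrite('pics/s2c.png',cv2.resize(z['p'][120:330,190:430,::-1],None,fx=2.8,fy=2.8))
E
```

```text
scene pane mid [506.7 -81.8] len 157.3 heading 0.301 n 261
top pane mid [498.5 -86. ] len 156.9 heading 0.311 n 294
scene pane mid [527.2 -48.7] len 155.0 heading 0.52 n 281
```

View pics/s2c.png

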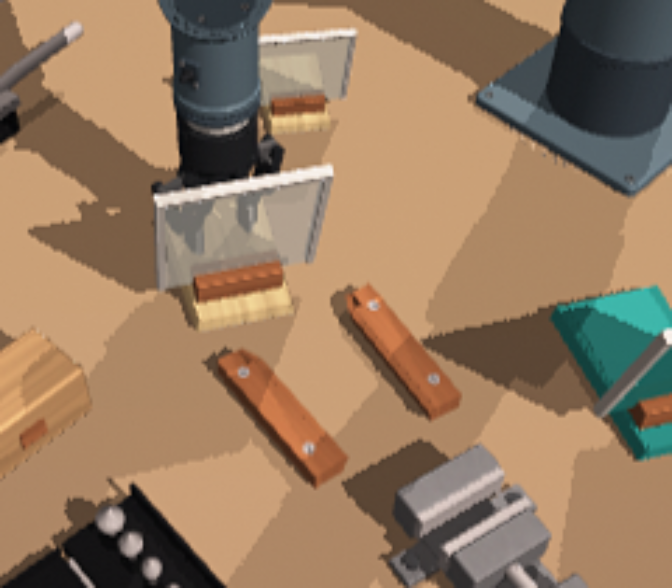

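Top dragging acts like a single point, so it steers badly. Gripping the pane's top edge instead, with the tool tilted 15° to match, gives full planar control. I'll lift and check the shield's pose.

carry_out(
  series=[
    [[0, 0, -0.06], [0, 0, 0], 0.4],
    [[0, 0, -0.12], [0, 0, 0], 0.4],
    [[0, 0, -0.18], [0, 0, 0], 0],
    [[0, 0, -0.24], [0, 0, 0], 0],
    [[0, 0, -0.25], [0, 0, -0.18], 0],
    [[0, 0, -0.25], [0, 0, -0.36], 0],
    [[0, 0, -0.25], [0, 0, -0.54], 0],
    [[0, 0, -0.25], [0, 0, -0.72], 0],
    [[0, 0, -0.25], [0, 0, -0.9], 0],
    [[0, 0, -0.25], [0, 0, -1.08], 0],
  ],
)

```text
time: 6.92
position: [473.0, -140.2, 263.4]
orientation: [0.335, 0.942, -0.0, -0.0]
contact_force: [-0.1, 0.7, -0.3]
opening: 85.4
```

```bash
cat >> h.py <<'E'
def gpane(mid,a,zt,zpane=195,off=0):
    """tool pose gripping pane: grasp point at pane height zt; a=heading from +y towards +x; off: extra back-off up along pane"""
    h=np.array([np.sin(a),np.cos(a),0]);t=np.radians(15); u=np.sin(t)*h+np.array([0,0,np.cos(t)]); y=np.cos(t)*h-np.array([0,0,np.sin(t)]); z=-u; x=np.cross(y,z)
    g=Ro.from_matrix(np.stack([x,y,z],1)); top=np.array([*mid,zpane]); tcp=top-u*((zpane-zt)/np.cos(t)+19)+u*off
    s=manip.observe(); R=Ro.from_quat(s['orientation'])
    print('tcp',np.round(tcp,1),'shift',np.round(R.inv().apply(tcp-s['position'])/1e3,4),'turn',np.round((R.inv()*g).as_rotvec(),4),'F',np.round(s['contact_force'],1),'t',s['time'],'q',np.round(s['qpos'],2))
E
python3 - <<'E'
from h import *
q,e=cap('scene','s3'); p,d=cap('top','t3')
m,h=shield_pose(q,e)
try: shield_pose(p,d,'top')
except Exception as x: print(x)
mid=m-[3,2]; a=np.arctan2(h[0],h[1])
gpane(mid,a,180,off=60); gpane(mid,a,180)
E
```

```text
scene pane mid [527.4 -48.3] len 155.2 heading 0.511 n 299
top pane mid [519.3 -52.4] len 155.8 heading 0.516 n 278
tcp [527.7 -44.5 219.6] shift [0.0186 0.1087 0.0439] turn [ 0.2611 -0.0234 -0.1752] F [ 0.1 -1.1 -0.7] t 7.025 q [-0.23  0.25  0.51  1.93 -0.14  1.    1.22]
tcp [520.1 -58.1 161.6] shift [0.0158 0.0934 0.1019] turn [ 0.2611 -0.0234 -0.1752] F [ 0.1 -1.1 -0.7] t 7.025 q [-0.23  0.25  0.51  1.93 -0.14  1.    1.22]
```

carry_out(
  series=[
    [[0.0186, 0.055, 0], [0.13, -0.01, -0.09], 0],
    [[0.0186, 0.11, 0.01], [0.261, -0.023, -0.175], 0],
    [[0.0186, 0.1087, 0.0439], [0.261, -0.023, -0.175], 0],
    [[0.0186, 0.1087, 0.0439], [0.261, -0.023, -0.175], 0],
    [[0.017, 0.101, 0.073], [0.261, -0.023, -0.175], 0],
    [[0.0158, 0.0934, 0.102], [0.261, -0.023, -0.175], 0],
    [[0.0158, 0.0934, 0.102], [0.261, -0.023, -0.175], 0],
  ],
)

```text
time: 7.9
position: [518.7, -60.1, 161.9]
orientation: [0.254, 0.958, -0.127, -0.034]
contact_force: [-0.7, -0.4, 1.1]
opening: 85.1
```

```bash
python3 - <<'E'
from h import *
gpane([523.4,-50.4],.514,180)
q,e=cap('scene','s4'); cv2.imwrite('pics/s4c.png',cv2.resize(q[110:320,190:430,::-1],None,fx=2.8,fy=2.8))
E
```

```text
tcp [519.  -58.2 161.6] shift [ 0.0007  0.0018 -0.0003] turn [-0.002  -0.0024 -0.0036] F [-0.7 -0.4  1.1] t 7.9 q [-0.43  0.52  0.42  1.86  0.02  0.94  1.  ]
```

View pics/s4c.png

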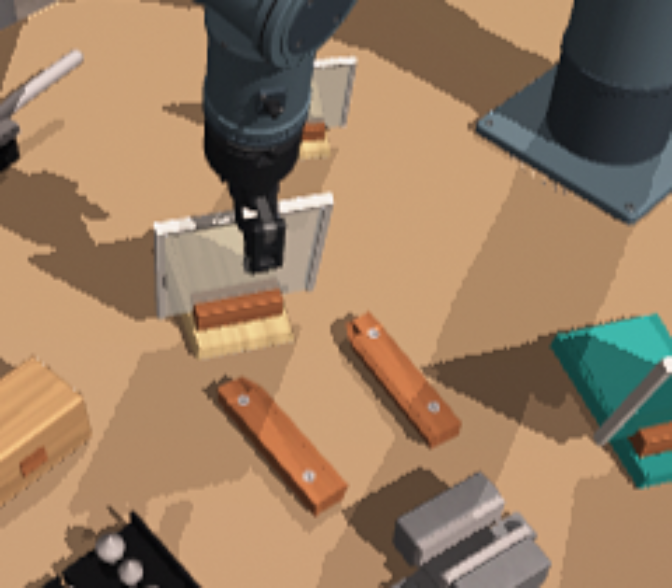

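The jaws straddle the pane's top edge near its middle, around (262,225) in the crop. Closing now.

carry_out(
  series=[
    [[0, 0, 0], [0, 0, 0], 0.5],
    [[0, 0, 0], [0, 0, 0], 1],
    [[0, 0, 0], [0, 0, 0], 1],
    [[0, 0, 0], [0, 0, 0], 1],
    [[0, 0, 0], [0, 0, 0], 1],
    [[0, 0, 0], [0, 0, 0], 1],
  ],
  newtons=40,
)

```text
time: 8.7
position: [520.3, -58.4, 162.1]
orientation: [0.252, 0.959, -0.126, -0.033]
contact_force: [-0.7, -1.1, 4.8]
opening: 10.6
```

```bash
python3 - <<'E'
from h import *
s=manip.observe(); print(s['opening'],s['contact_force'],s['wrist_torque'])
R=Ro.from_quat(s['orientation']); y=R.as_matrix()[:,1]; a=np.arctan2(y[0],y[1]); print('heading of jaws',a,'tilt',np.arcsin(-y[2]))
q,e=cap('scene','s5'); shield_pose(q,e)
z=R.as_matrix()[:,2]; g=np.array(s['position']); mid=g+z*(195-g[2])/z[2]; print('pane mid by grip (centreline at z195)',mid)
# shield origin by grip if lateral offset as measured; plan
E
```

```text
10.605565402137758 [-0.68957965 -1.11449604  4.82207955] [-0.11877071  0.26865188 -0.04955195]
heading of jaws 0.5131538516599156 tilt 0.261941561085107
scene pane mid [484.8 -23.8] len 57.1 heading 0.458 n 97
pane mid by grip (centreline at z195) [524.63588375 -50.7326548  195.        ]
```

```bash
python3 - <<'E'
from h import *
gpane([524.6,-50.7],.513,180.5)
M=np.array([497.2,-11.]); w=.198; wx=np.array([np.sin(w),np.cos(w)])
for f in (.25,.5,.75,1):
    m1=M+(-105+87)*wx; m=np.array([524.6,-50.7])*(1-f)+m1*f; gpane(m,.513*(1-f)+w*f,180.5)
E
```

```text
tcp [520.3 -58.4 162.1] shift [ 0.0001 -0.     -0.    ] turn [-0.      0.0001 -0.0002] F [-1.7 -1.2  5.3] t 8.75 q [-0.43  0.52  0.42  1.86  0.02  0.94  1.  ]
tcp [513.2 -53.2 162.1] shift [ 0.0088  0.001  -0.0003] turn [-0.0001 -0.0202 -0.0762] F [-1.7 -1.2  5.3] t 8.75 q [-0.43  0.52  0.42  1.86  0.02  0.94  1.  ]
tcp [506.1 -47.9 162.1] shift [ 0.0176  0.002  -0.0006] turn [-1.000e-04 -4.060e-02 -1.523e-01] F [-1.7 -1.2  5.3] t 8.75 q [-0.43  0.52  0.42  1.86  0.02  0.94  1.  ]
tcp [499.  -42.6 162.1] shift [ 0.0264  0.0031 -0.0009] turn [-1.000e-04 -6.100e-02 -2.284e-01] F [-1.7 -1.2  5.3] t 8.75 q [-0.43  0.52  0.42  1.86  0.02  0.94  1.  ]
tcp [491.9 -37.3 162.1] shift [ 0.0351  0.0043 -0.0012] turn [-1.000e-04 -8.140e-02 -3.044e-01] F [-1.7 -1.2  5.3] t 8.75 q [-0.43  0.52  0.42  1.86  0.02  0.94  1.  ]
```

carry_out(
  series=[
    [[0.0044, 0.0005, -0.0002], [0, -0.01, -0.038], 1],
    [[0.0088, 0.001, -0.0003], [0, -0.02, -0.076], 1],
    [[0.0132, 0.0015, -0.0005], [0, -0.03, -0.114], 1],
    [[0.0176, 0.002, -0.0006], [0, -0.041, -0.152], 1],
    [[0.022, 0.0026, -0.0008], [0, -0.051, -0.19], 1],
    [[0.0264, 0.0031, -0.0009], [0, -0.061, -0.228], 1],
    [[0.0308, 0.0037, -0.001], [0, -0.071, -0.266], 1],
    [[0.0351, 0.0043, -0.0012], [0, -0.081, -0.304], 1],
    [[0.0351, 0.0043, -0.0012], [0, -0.081, -0.304], 1],
  ],
)

```text
time: 9.88
position: [491.6, -36.3, 162.1]
orientation: [0.097, 0.987, -0.129, -0.013]
contact_force: [-0.4, 1.4, 7.3]
opening: 10.4
```

```bash
python3 - <<'E'
from h import *
s=manip.observe(); print(s['opening'],s['wrist_torque'])
M=np.array([497.2,-11.]); w=.198; wx=np.array([np.sin(w),np.cos(w)])
gpane(M+(-105+87)*wx,w,180.5); gpane(M+(-45+87)*wx,w,180.5)
q,e=cap('scene','s6'); p,d=cap('top','t6')
cv2.imwrite('pics/m6.png',np.hstack([cv2.resize(q[140:310,220:400,::-1],(400,378)),cv2.resize(p[150:290,190:340,::-1],(400,378))]))
E
```

```text
10.388199699793596 [0.10906491 0.05921899 0.03003541]
tcp [491.9 -37.3 162.1] shift [-0.0005 -0.0009  0.0002] turn [ 0.0009 -0.0002  0.0018] F [-0.4  1.4  7.3] t 9.875 q [-0.48  0.43  0.37  1.99  0.13  0.84  1.15]
tcp [503.7  21.5 162.1] shift [-0.0006  0.0571 -0.0153] turn [ 0.0009 -0.0002  0.0018] F [-0.4  1.4  7.3] t 9.875 q [-0.48  0.43  0.37  1.99  0.13  0.84  1.15]
```

View pics/m6.png

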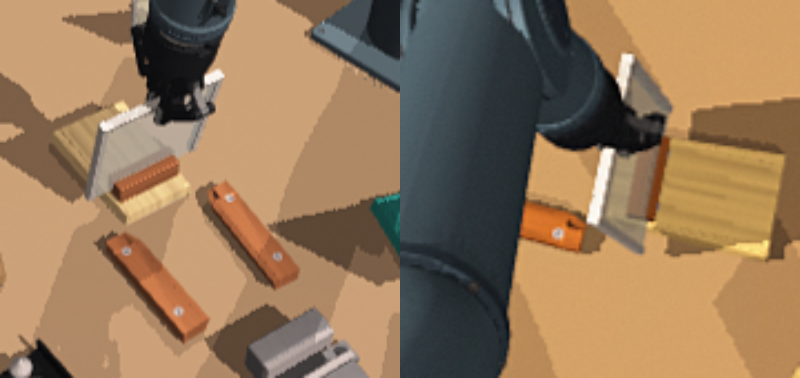

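The shield turned cleanly and is now in line in front of the mouth. I'll check the base top (rear edge and sides) in the top view against the way axis.

```bash
cat >> h.py <<'E'
M=np.array([497.2,-11.]); W=.198; wx=np.array([np.sin(W),np.cos(W)]); wy=np.array([-wx[1],wx[0]])
def base(p,d,n='top'):
    P=heights(n,d); X,Y,Z=[P[...,i] for i in range(3)]; H,S,V=cv2.split(cv2.cvtColor(p,cv2.COLOR_RGB2HSV))
    m=(Z>9)&(Z<27)&(X>350)&(X<620)&(Y<120)&(Y>-290)&(H>=17)&(H<30)&(S>80)
    m=cv2.morphologyEx(m.astype(np.uint8),cv2.MORPH_OPEN,np.ones((3,3))); c,_=rect(n,m,18); c=c-M; c=np.c_[c@wx,c@wy]
    x0=c[:,0].min(); print('base way-frame rear x',round(x0,1))
    for lo,hi in((8,35),(35,62),(62,85)):
        k=c[(c[:,0]>x0+lo)&(c[:,0]<x0+hi)]
        print(' x',round(k[:,0].mean()),'y',np.round([np.median(k[k[:,1]<0,1]),np.median(k[k[:,1]>0,1])],1))
E
python3 - <<'E'
from h import *
z=np.load('pics/t6.npz'); base(z['p'],z['d'])
# cleat inner top edges in way frame, first picture, both cameras
for n,f in(('top','t0'),('scene','s0')):
    z=np.load(f'pics/{f}.npz');P=heights(n,z['d']); X,Y,Z=[P[...,i] for i in range(3)]; H,S,V=cv2.split(cv2.cvtColor(z['p'],cv2.COLOR_RGB2HSV))
    o=(H<=14)&(S>150)&(Z>13)&(Z<27)&(Y>-60)&(Y<160)&(X>380)&(X<650)
    v,u=np.where(o); A=np.array([ray(n,a,b,20)[:2] for a,b in zip(u,v)])-M; A=np.c_[A@wx,A@wy]; print(n,'x range',np.round([A[:,0].min(),A[:,0].max()],1))
    for x in(30,60,90,120,140):
        k=A[abs(A[:,0]-x)<6,1]; l=k[k>0]; r=k[k<0]; print(' x',x,'R',np.round([r.min(),r.max()],1),'L',np.round([l.min(),l.max()],1))
E
```

```text
base way-frame rear x -191.1
 x -172 y [-48.9  56.1]
 x -143 y [-47.4  55.7]
 x -118 y [-45.7  55.3]
top x range [ -3.  149.1]
 x 30 R [-83.4 -46.7] L [53.3 89.6]
 x 60 R [-81.6 -47.2] L [51.9 87.1]
 x 90 R [-80.4 -43.7] L [50.4 85.7]
 x 120 R [-78.6 -42.4] L [49.  84.4]
 x 140 R [-77.4 -41.2] L [47.5 83.9]
scene x range [  0.6 155.5]
 x 30 R [-90.3 -53.1] L [46.9 84.2]
 x 60 R [-88.2 -52.1] L [46.6 81.5]
 x 90 R [-87.8 -50.6] L [44.3 80.8]
 x 120 R [-86.4 -48.8] L [42.4 80. ]
 x 140 R [-85.  -47.1] L [41.6 78.9]
```

The base and cleat midlines agree within 2 mm in the same camera. Advancing 60 mm.

carry_out(
  series=[
    [[0, 0.008, -0.0021], [0, 0, 0], 1],
    [[0, 0.016, -0.0043], [0, 0, 0], 1],
    [[0, 0.024, -0.0064], [0, 0, 0], 1],
    [[0, 0.032, -0.0086], [0, 0, 0], 1],
    [[0, 0.04, -0.0107], [0, 0, 0], 1],
    [[0, 0.048, -0.0129], [0, 0, 0], 1],
    [[0, 0.057, -0.0153], [0, 0, 0], 1],
    [[0, 0.057, -0.0153], [0, 0, 0], 1],
  ],
)

```text
time: 10.98
position: [502.9, 21.1, 161.8]
orientation: [0.097, 0.987, -0.13, -0.014]
contact_force: [0.2, -3.4, 6.9]
opening: 10.1
```

carry_out(
  series=[
    [[0, 0.007, -0.0019], [0, 0, 0], 1],
    [[0, 0.014, -0.0038], [0, 0, 0], 1],
    [[0, 0.019, -0.0051], [0, 0, 0], 1],
    [[0, 0.019, -0.0051], [0, 0, 0], 1],
  ],
)

```text
time: 11.48
position: [506.7, 39.9, 161.8]
orientation: [0.098, 0.987, -0.13, -0.014]
contact_force: [-0.6, -2.9, 7.4]
opening: 10.1
```

```bash
python3 - <<'E'
from h import *
s=manip.observe(); print(s['wrist_torque'])
gpane(M+(-25+87)*wx,W,180.5)
q,e=cap('scene','s7'); p,d=cap('top','t7'); base(p,d)
cv2.imwrite('pics/m7.png',np.hstack([cv2.resize(q[140:310,220:400,::-1],(400,378)),cv2.resize(p[150:290,190:340,::-1],(400,378))]))
E
```

```text
[-0.88966015  0.0862435   0.00133973]
tcp [507.7  41.2 162.1] shift [-0.0007  0.0013 -0.0007] turn [-0.0014 -0.0018  0.0008] F [-0.6 -2.9  7.4] t 11.475 q [-0.58  0.47  0.34  1.92  0.1   0.9   1.03]
base way-frame rear x -120.4
 x -102 y [-49.2  55.5]
 x -71 y [-47.5  57.2]
 x -47 y [-46.   55.5]
```

View pics/m7.png

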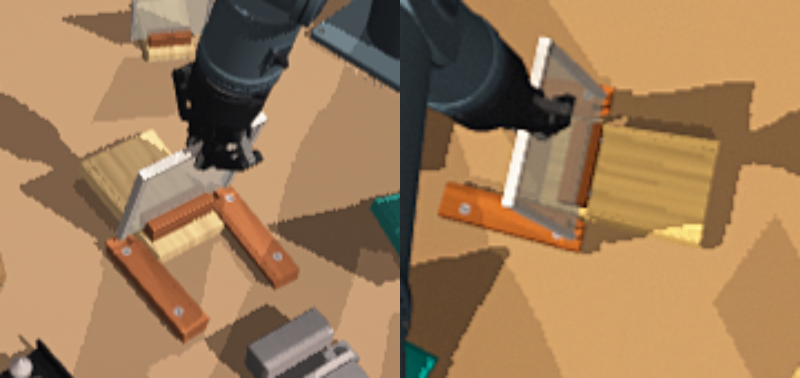

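The base's leading end is between the cleats, square. Releasing and rising clear.

carry_out(
  series=[
    [[0, 0, 0], [0, 0, 0], 0.6],
    [[0, 0, 0], [0, 0, 0], 0.3],
    [[0, 0, 0], [0, 0, 0], 0],
    [[0, 0, 0], [0, 0, 0], 0],
    [[0, 0, 0], [0, 0, 0], 0],
    [[0, 0, -0.06], [0, 0, 0], 0],
    [[0, 0, -0.12], [0, 0, 0], 0],
    [[0, 0, -0.12], [0, 0, 0], 0],
  ],
)

```text
time: 12.58
position: [516.5, 72.6, 282.0]
orientation: [0.098, 0.987, -0.127, -0.009]
contact_force: [0.1, 0.8, -0.4]
opening: 85.6
```

```bash
python3 - <<'E'
from h import *
q,e=cap('scene','s8'); p,d=cap('top','t8'); base(p,d); shield_pose(q,e)
goto(464.7,-172.7,270,np.pi/2-W)
E
```

```text
base way-frame rear x -118.1
 x -96 y [-48.1  57.9]
 x -69 y [-46.6  56.1]
 x -44 y [-45.2  55.5]
scene pane mid [518.5  44.7] len 140.4 heading 0.185 n 275
shift [ 1.000e-04 -2.378e-01  7.180e-02] turn [-0.2047  0.2049  1.5612] F [-0.1 -0.2 -0.7] pos [513.6  70.7 278.1] t 12.675 open 85.2
```

carry_out(
  series=[
    [[0, -0.03, -0.01], [-0.02, 0.02, 0.17], 0.15],
    [[0, -0.08, 0.0], [-0.05, 0.05, 0.35], 0.15],
    [[0, -0.13, 0.02], [-0.07, 0.07, 0.52], 0.15],
    [[0, -0.18, 0.04], [-0.09, 0.09, 0.7], 0.15],
    [[0, -0.238, 0.065], [-0.115, 0.115, 0.87], 0.15],
    [[0, -0.238, 0.072], [-0.14, 0.14, 1.04], 0.15],
    [[0, -0.238, 0.072], [-0.16, 0.16, 1.21], 0.15],
    [[0, -0.238, 0.072], [-0.18, 0.18, 1.39], 0.15],
    [[0, -0.238, 0.072], [-0.205, 0.205, 1.561], 0.15],
    [[0, -0.238, 0.072], [-0.205, 0.205, 1.561], 0.15],
  ],
)

```text
time: 13.92
position: [463.1, -173.6, 268.7]
orientation: [0.774, 0.634, -0.001, -0.001]
contact_force: [0.3, -0.5, -0.3]
opening: 72.8
```

```bash
python3 - <<'E'
from h import *
g=M-165*wx
goto(*g,40,np.pi/2-W)
q,e=cap('scene','s9'); shield_pose(q,e)
E
```

```text
shift [0.0014 0.0021 0.2287] turn [-0.0031  0.0011 -0.0006] F [ 0.3 -0.5 -0.3] pos [ 463.1 -173.6  268.7] t 13.925 open 72.8
scene pane mid [512.4  46.1] len 159.7 heading 0.191 n 316
```

carry_out(
  series=[
    [[0.0014, 0.002, 0.06], [0, 0, 0], 0.15],
    [[0.0014, 0.002, 0.12], [0, 0, 0], 0.15],
    [[0.0014, 0.002, 0.18], [0, 0, 0], 0.15],
    [[0.0014, 0.002, 0.23], [0, 0, 0], 0.15],
    [[0.0014, 0.002, 0.255], [0, 0, 0], 0.15],
    [[0.0014, 0.002, 0.265], [0, 0, 0], 0.15],
    [[0.0014, 0.002, 0.267], [0, 0, 0], 0.15],
    [[0.0014, 0.002, 0.267], [0, 0, 0], 0.15],
  ],
)

```text
time: 14.98
position: [467.5, -172.4, 3.6]
orientation: [0.773, 0.634, 0.0, 0.001]
contact_force: [-0.4, 0.5, -0.0]
opening: 72.6
```

```bash
python3 - <<'E'
from h import *
goto(*(M-130*wx),1.5,np.pi/2-W)
goto(*(M-80*wx),1.5,np.pi/2-W)
E
```

```text
shift [ 0.0341 -0.0026  0.0021] turn [0.001  0.0005 0.0008] F [-0.4  0.5 -0. ] pos [ 467.5 -172.4    3.6] t 14.975 open 72.6
shift [ 0.0841 -0.0025  0.0021] turn [0.001  0.0005 0.0008] F [-0.4  0.5 -0. ] pos [ 467.5 -172.4    3.6] t 14.975 open 72.6
```

carry_out(
  series=[
    [[0.014, -0.0025, 0.002], [0, 0, 0], 0.15],
    [[0.026, -0.0025, 0.002], [0, 0, 0], 0.15],
    [[0.034, -0.0025, 0.002], [0, 0, 0], 0.15],
    [[0.042, -0.0025, 0.002], [0, 0, 0], 0.15],
    [[0.05, -0.0025, 0.002], [0, 0, 0], 0.15],
    [[0.058, -0.0025, 0.002], [0, 0, 0], 0.15],
    [[0.058, -0.0025, 0.002], [0, 0, 0], 0.15],
  ],
)

```text
time: 15.85
position: [475.9, -113.8, 0.7]
orientation: [0.773, 0.634, -0.0, -0.0]
contact_force: [0.6, 0.1, -0.7]
opening: 72.6
```

```bash
python3 - <<'E'
from h import *
q,e=cap('scene','s10'); shield_pose(q,e); s=manip.observe(); r=s['position'][:2]-M; print('tcp way',r@wx,r@wy,'F along',s['contact_force'][:2]@wx, s['contact_force'])
E
```

```text
scene pane mid [516.3  70. ] len 157.7 heading 0.189 n 334
tcp way -105.52395625800722 0.7230538297720086 F along -0.7700631340212842 [ 0.25873669 -0.83731848  0.27441459]
```

carry_out(
  series=[
    [[0.007, 0, 0], [0, 0, 0], 0.15],
    [[0.014, 0, 0], [0, 0, 0], 0.15],
    [[0.021, 0, 0], [0, 0, 0], 0.15],
    [[0.028, 0, 0], [0, 0, 0], 0.15],
    [[0.035, 0, 0], [0, 0, 0], 0.15],
    [[0.035, 0, 0], [0, 0, 0], 0.15],
  ],
)

```text
time: 16.65
position: [482.8, -79.4, 0.7]
orientation: [0.773, 0.634, -0.0, -0.0]
contact_force: [0.2, 0.2, -0.4]
opening: 72.4
```

carry_out(
  series=[
    [[0.003, 0, 0], [0, 0, 0], 0.15],
    [[0.006, 0, 0], [0, 0, 0], 0.15],
  ],
)

```text
time: 16.9
position: [483.8, -74.9, 0.8]
orientation: [0.774, 0.633, -0.0, 0.0]
contact_force: [1.0, -1.4, -0.4]
opening: 72.5
```

```bash
python3 - <<'E'
from h import *
q,e=cap('scene','s11'); shield_pose(q,e); s=manip.observe(); r=s['position'][:2]-M; print('tcp way',r@wx,r@wy,'F along',s['contact_force'][:2]@wx, s['contact_force'],s['time'])
E
```

```text
scene pane mid [525.6 107.2] len 160.8 heading 0.193 n 334
tcp way -64.73630078968985 0.5364230591971644 F along -1.186872150250016 [ 0.43638886 -1.29807554 -0.04945034] 16.95
```

carry_out(
  series=[
    [[0.0005, 0, 0], [0, 0, 0], 0.15],
    [[0.001, 0, 0], [0, 0, 0], 0.15],
    [[0.001, 0, 0], [0, 0, 0], 0.15],
  ],
)

```text
time: 17.32
position: [484.0, -73.9, 0.8]
orientation: [0.774, 0.634, -0.0, 0.0]
contact_force: [1.4, -1.0, -0.7]
opening: 72.6
```

carry_out(
  series=[
    [[0.0005, 0, 0], [0, 0, 0], 0.15],
    [[0.001, 0, 0], [0, 0, 0], 0.15],
    [[0.001, 0, 0], [0, 0, 0], 0.15],
  ],
)

```text
time: 17.7
position: [484.3, -72.7, 0.8]
orientation: [0.774, 0.634, -0.0, 0.0]
contact_force: [-0.2, -0.6, 0.1]
opening: 72.9
```

carry_out(
  series=[
    [[0.0007, 0, 0], [0, 0, 0], 0.15],
    [[0.0014, 0, 0], [0, 0, 0], 0.15],
  ],
)

```text
time: 17.95
position: [484.6, -71.4, 0.8]
orientation: [0.774, 0.634, -0.0, 0.0]
contact_force: [0.1, -2.0, -0.5]
opening: 72.7
```

carry_out(
  series=[
    [[0.0007, 0, 0], [0, 0, 0], 0.15],
    [[0.0014, 0, 0], [0, 0, 0], 0.15],
  ],
)

```text
time: 18.2
position: [484.8, -70.0, 0.8]
orientation: [0.774, 0.634, -0.0, 0.0]
contact_force: [0.9, -1.8, -0.1]
opening: 72.3
```

carry_out(
  series=[
    [[0.0007, 0, 0], [0, 0, 0], 0.15],
    [[0.0014, 0, 0], [0, 0, 0], 0.15],
  ],
)

```text
time: 18.45
position: [485.2, -68.7, 0.8]
orientation: [0.774, 0.634, -0.0, 0.0]
contact_force: [-0.6, -2.8, -0.7]
opening: 72.6
```

carry_out(
  series=[
    [[0.0007, 0, 0], [0, 0, 0], 0.15],
    [[0.0014, 0, 0], [0, 0, 0], 0.15],
  ],
)

```text
time: 18.7
position: [485.4, -67.5, 0.8]
orientation: [0.774, 0.634, -0.0, 0.0]
contact_force: [1.3, -4.3, 0.4]
opening: 72.3
```

carry_out(
  series=[
    [[0.0005, 0, 0], [0, 0, 0], 0.15],
    [[0.001, 0, 0], [0, 0, 0], 0.15],
  ],
)

```text
time: 18.95
position: [485.6, -66.7, 0.8]
orientation: [0.774, 0.634, -0.0, 0.0]
contact_force: [1.3, -4.4, -0.6]
opening: 72.9
```

carry_out(
  series=[
    [[0.0005, 0, 0], [0, 0, 0], 0.15],
    [[0.001, 0, 0], [0, 0, 0], 0.15],
  ],
)

```text
time: 19.2
position: [485.8, -66.0, 0.9]
orientation: [0.774, 0.634, -0.0, 0.001]
contact_force: [0.3, -6.6, -0.4]
opening: 72.3
```

```bash
python3 - <<'E'
from h import *
q,e=cap('scene','s12'); shield_pose(q,e); s=manip.observe(); r=s['position'][:2]-M; print('tcp way',r@wx,r@wy,'F along',s['contact_force'][:2]@wx, s['contact_force'],s['time'])
E
```

```text
scene pane mid [526.2 116. ] len 158.3 heading 0.195 n 335
tcp way -56.172900020603656 0.25978646917897574 F along -5.702012112687144 [ 1.30547697 -6.07755445 -0.79653663] 19.25
```

carry_out(
  series=[
    [[0.0005, 0, 0], [0, 0, 0], 0.15],
    [[0.001, 0, 0], [0, 0, 0], 0.15],
  ],
)

```text
time: 19.5
position: [486.0, -65.7, 0.9]
orientation: [0.774, 0.633, -0.001, 0.001]
contact_force: [0.5, -6.9, -1.2]
opening: 72.6
```

carry_out(
  series=[
    [[0.0005, 0, 0], [0, 0, 0], 0.15],
    [[0.001, 0, 0], [0, 0, 0], 0.15],
  ],
)

```text
time: 19.75
position: [486.0, -65.5, 0.9]
orientation: [0.774, 0.633, -0.001, 0.001]
contact_force: [-0.0, -9.2, -0.9]
opening: 73.2
```

carry_out(
  series=[
    [[0.0007, 0, 0], [0, 0, 0], 0.15],
    [[0.0015, 0, 0], [0, 0, 0], 0.15],
  ],
)

```text
time: 20.0
position: [486.0, -65.4, 0.9]
orientation: [0.774, 0.633, -0.002, 0.002]
contact_force: [-1.2, -13.5, -0.5]
opening: 72.8
```

carry_out(
  series=[
    [[0.0007, 0, 0], [0, 0, 0], 0.15],
    [[0.0015, 0, 0], [0, 0, 0], 0.15],
    [[0.0015, 0, 0], [0, 0, 0], 0.15],
  ],
)

```text
time: 20.38
position: [486.0, -65.4, 0.9]
orientation: [0.774, 0.633, -0.002, 0.003]
contact_force: [-1.1, -16.0, 0.3]
opening: 72.8
```

carry_out(
  series=[
    [[0.0008, 0, 0], [0, 0, 0], 0.15],
    [[0.0008, 0, 0], [0, 0, 0], 0.15],
    [[0.0008, 0, 0], [0, 0, 0], 0.15],
  ],
)

```text
time: 20.75
position: [486.0, -65.3, 0.9]
orientation: [0.775, 0.632, -0.002, 0.003]
contact_force: [-1.7, -17.6, -0.6]
opening: 72.6
```

```bash
python3 - <<'E'
from h import *
for i in range(4):
    q,e=cap('scene',f's13{i}'); s=manip.observe(); print('F along',s['contact_force'][:2]@wx)
shield_pose(q,e); print(s['wrist_torque'])
E
```

```text
F along -18.313797678992973
F along -16.767349589224473
F along -17.534604239794195
F along -17.41593827954636
scene pane mid [524.9 116.5] len 155.6 heading 0.193 n 335
[-3.70263585  0.33391888  0.46082237]
```

A steady 17.5 N with no further travel means it is jammed. Backing off straight.

carry_out(
  series=[
    [[-0.003, 0, 0], [0, 0, 0], 0.15],
    [[-0.008, 0, 0], [0, 0, 0], 0.15],
    [[-0.02, 0, 0], [0, 0, 0], 0.15],
    [[-0.04, 0, 0], [0, 0, 0], 0.15],
    [[-0.06, 0, 0], [0, 0, 0], 0.15],
    [[-0.06, 0, -0.05], [0, 0, 0], 0.15],
    [[-0.06, 0, -0.1], [0, 0, 0], 0.15],
    [[-0.06, 0, -0.1], [0, 0, 0], 0.15],
  ],
)

```text
time: 21.95
position: [476.9, -118.6, 103.6]
orientation: [0.773, 0.634, 0.002, 0.001]
contact_force: [1.1, -0.1, 0.3]
opening: 72.6
```

```bash
python3 - <<'E'
from h import *
q,e=cap('scene','s14'); m,h=shield_pose(q,e); p,d=cap('top','t14'); base(p,d)
r=m-[3.5,2]-M; print('origin way',r@wx-87,r@wy, manip.observe()['contact_force'])
cv2.imwrite('pics/m14.png',np.hstack([cv2.resize(q[120:330,170:400,::-1],(410,378)),cv2.resize(p[70:290,110:340,::-1],(390,378))]))
E
```

```text
scene pane mid [526.2 116.3] len 158.4 heading 0.191 n 337
base way-frame rear x 8.2
 x 29 y [-30.4   2. ]
 x 57 y [-42.5  22.5]
 x 72 y [-25.1  18.8]
origin way 40.886257263669435 -0.37051252042468064 [-1.1331705  -0.26514982  0.14459698]
```

View pics/m14.png

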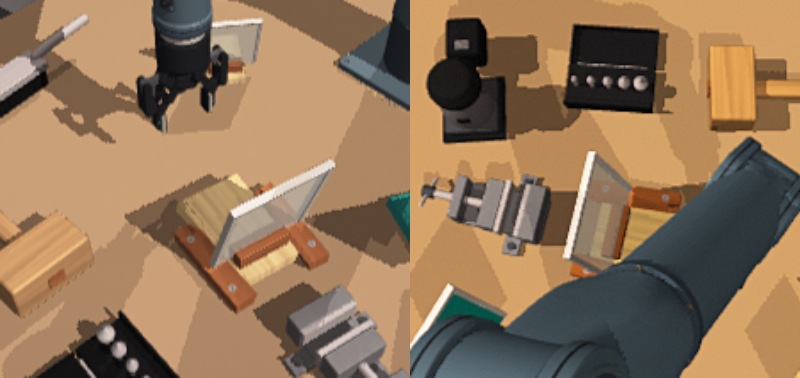

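The last view shows the base seated flat and square between the cleats, at about (255,235) in the left half. It did not spring back, and the bystanders are in place. Handing in.

```bash
python3 -c "
from h import *
manip.close_job()"
```

```text
the job is handed in; nothing more can be done
```

The shield is wedged in the cleats and the job is handed in at about 22 s; no verdict was reported.

**What I did:** I gripped the large plywood shield by its pane's top edge, turned it square and led its narrow end into the mouth. I then pushed the rear face with two spread fingertips until it stopped dead. The final shove held steady at about 17.5 N and never passed 20 N.

**Last checks:**

| Check | Measured | Required |
|---|---|---|
| Origin beyond the mouth | about 41 mm (estimated from the pane) | 34 to 76 mm |
| Off the middle | about 0.4 mm | within 5 mm |
| Out of line | about 0.007 rad | below 0.03 rad |

- The shield lay flat to the eye, and the pane did not move when I let go.
- The bystanders looked undisturbed in the final pictures; I did not measure them.

**What went wrong or disagreed:**
- My first try, dragging the shield by its top, turned it the wrong way (about 0.2 rad). It also pressed down with up to 56 N for a moment, on open cart well away from the cleats.
- The two cameras disagreed by about 8 mm at pane height, so I averaged them.
- The final base outline from the top camera was useless because the arm hid it.
- I could not measure the force still bearing on the left cleat. I infer the jam from the 17.5 N stop and the lack of spring-back.

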